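# Refit the push knob of the toothpick dispenser

### The job

The push knob has come off the empty steel toothpick dispenser and stands on the dice mat: put it back on the keyed shaft, pressing only lightly and turning it slowly until it drops fully home; while it is not yet home do not drive the plunger to its bottom stop, and stop turning once the key is in. Then press the knob right down to try the plunger, gently, let it come all the way up again, and leave the knob seated there. Leave the tea glass, dice and checkers where they are.

Things in the scene. Friction and masses are not known exactly. Their poses are not given: they have to be found in the camera images.
- knob_mid (a point): centre of the loose push knob, half-way up. A dark steel block 42 mm long (its x), 26 mm wide (its y), 40 mm high, about 90 g, standing upright on the mat, z up; a 5 mm nose, 8 mm wide, on its +x end runs its full height. Grip it across the two flat 26 mm sides (along its y). It is to end with this point 20 mm above plunger_seat.
- knob: the same knob; origin at the centre of its underside. There a blind bore opens, 14 mm square and 32 mm deep, on the axis; from the bore a keyway 6 mm wide, as deep, runs towards the nose (+x), out to 13.5 mm from the axis.
- dispenser: the steel toothpick dispenser, fixed on a suction foot: a can 70 mm across the foot, 58 mm above, 80 mm high to its flat top; origin at the centre of its underside. A small dispensing lip near the foot points along +x. It carries the spring plunger on its axis.
- plunger_seat (a point): middle of the top of the plunger's round flange (22 mm across), 24 mm above the dispenser's flat top when the plunger is up; goes down with it. Axes as the dispenser's. The fitted knob's underside rests on this flange. Fingers have 24 mm of room below it, 12 mm when pressed.
- shaft_tip (a point): tip of the keyed shaft, 28 mm above the seat. Shaft 12 mm in diameter, the top 6 mm tapering to 5 mm. On one side a key 4 mm wide stands out to 12 mm from the axis, from the seat to 12 mm above it. The key's direction is NOT measured (these axes are the dispenser's): anywhere within 40 degrees (0.7 rad) either side of +x. The shaft holds its angle stiffly.
- plunger (a joint): how far the plunger (flange and shaft) is pressed down, in m: 0 up, 0.012 at its hard bottom stop. A spring pushes it up: about 3 N starts it, about 9 N takes it to the bottom (0.5 N per mm). While the key is not in the keyway the knob rides on the key, its centre 32 mm above the seat; key and keyway have 0.1 rad of play either way.
- mat: pale green silicone dice mat lying on the table, 200 x 180 mm, 3 mm thick, fixed; origin at the centre of its underside.
- tea_glass: tulip tea glass on its saucer, 92 mm high, 56 mm across; origin at the centre of its underside. A bystander.
- die1: ivory die, 18 mm cube, near a corner of the mat; origin at the centre of its underside. A bystander.
- die2: ivory die, 18 mm cube, near a corner of the mat; origin at the centre of its underside. A bystander.
- die3: ivory die, 18 mm cube, near a corner of the mat; origin at the centre of its underside. A bystander.
- die4: ivory die, 18 mm cube, near a corner of the mat; origin at the centre of its underside. A bystander.
- checker1: round wooden checker, 34 mm across, 9 mm thick, lying on the table; origin at the centre of its underside. A bystander.
- checker2: round wooden checker, 34 mm across, 9 mm thick, lying on the table; origin at the centre of its underside. A bystander.
There are look-alikes about, which are no part of the job. Several things look just like the knob: the one meant starts farthest to the robot's right. What is shaped like the dispenser but turquoise is not meant.

How it is judged:
By the outcome, as a careful person would: the job done as asked, in the order asked, and still so for the second after the job is handed in, with the robot touching nothing.
It also fails if it takes over 67 s, if anything falls off the work surface, if the arm or the gripper's body presses on something with over 40 N, if the wrist force passes 120 N, or if a joint passes its speed limit or range.

### The arm

A 6-joint arm with a two-finger parallel gripper is mounted at the origin on the work surface. World frame = base frame: x ahead of the robot, y to its left, z up, the work surface at z = 0. Lengths are in m, angles in degrees, forces in N, time in s.
With the tool pointing down it reaches from about 0.375 to 0.975 m from the base axis. Payload 3.8 kg.
Tool frame: the origin (TCP) lies on the centre line of the jaws, within the pads' length; the fingertips stand 25 mm ahead of it and the grasp point (between the pads) lies 6 mm ahead of it; x points along the fingers, y is the direction in which the jaws open and shut, and the axes are right-handed (so a half turn about x gives the same grasp; the last joint's range is limited). The gripper opens to 85 mm and grips with 20 to 120 N. Pads are 22 mm wide; open, the fingers measure 114 mm over their backs; the gripper's body (76 mm by 85 mm) begins 54 mm behind the grasp point. The pads swing forward as they close: fully open they stand 13 mm farther back than shut.
Start: joints at [72.313, 15.12, 91.902, -0, 72.978, -2.114], TCP at [0.181, 0.65, 0.256] pointing down, gripper open.
Joint ranges: [-150.88, 150.88], [-54.13, 125.18], [17.81, 147.31], [-75.09, 255.09], [0, 152.58], [-146.25, 146.25]. Speed limits (degrees/s): [147.25, 147.25, 180, 180, 180, 180].

### API

Orientations are given as a 3x3 rotation matrix whose columns are the frame's x, y, z axes.
In Python, from rig import bot gives the robot as it stands.
- The arm moves only by the tool servo_tool, never from a script. Its argument "rows" is text: rows parted by semicolons, each of 6 numbers parted by spaces: the shift along the tool's x, y, z in units of 60 mm (1.0 is 60 mm), then the turn, a rotation vector about the tool's x, y, z in rad. A call has 1 to 10 rows; each row shifts and turns the commanded pose from where the row before left it, along the tool's axes as they then stand; what a row does not reach is not made up. A row lasts 1/8 s, in which the tool goes at most 62.5 mm and 10.7 degrees, less where a joint would pass 70% of its speed; a pose out of reach is approached as far as the arm can. A call is refused whole if a number of a shift passes 1 or a number of a turn 0.188, either way. A call with a gripper value outside its range is refused whole. "grip" is the opening, from 0 (shut) to 1 (fully open), set as the call begins (left out, the last holds). The fingers move at their own pace and stop on an object; the grip force is fixed at half the most. Time passes only in rows, so rows that do not move let the fingers close. It gives the time, the measured TCP pose, the force and the opening at its end, in the units of the state.
- bot.get_obs(): the state, without advancing time (a new reading comes with each control period).
- bot.snapshot(name): name is "scene" or "side" or "wrist"; returns the picture (400x640x3 uint8, red, green, blue); there is no depth.
- bot.get_calibration(name): a dict with "K" (3x3 intrinsics, pixels), "k1" (the pictures are not rectified: a ray, as slopes to the right and down, at radius r is drawn at 1 + k1 r^2 times it, then the intrinsics apply), "world_to_cam" (4x4, takes a point from world to camera coordinates); the wrist camera has in their place "mount" (4x4, takes a point from camera to tool coordinates, whose origin is the TCP and whose axes are the tool frame's). Camera axes: x right, y down, z forward; pixel columns grow to the right and rows downward; lengths in m; the calibration is good to about 2 mm. A picture is of the moment at which its call begins: read the wrist's pose just before it. get_calibration takes no time and is no camera call.
- bot.close_job(): hands the job in, once; it reports no verdict.
The state is a dict: "time_s": time; "joints": joint angles; "dq": joint speeds; "tau": joint torques, N m; "eef_pos": TCP position; "ee_rot": TCP orientation; "contact_force": force on the tool from outside, world axes, zero at the start; "moment": the same for the moment, N m; "opening": finger opening in m.
Only numpy, scipy, OpenCV 4.12 (cv2) and the standard library are available. Lean on these libraries where they do the work, as an engineer would, in place of code of your own. Each camera call takes 0.05 s, during which the arm holds its last target.

## Working session

There is one attempt and no reset: what is moved stays moved. The work goes in short steps, Python scripts to look and compute and a tool call to move; the robot and the scene stay as the last step left them, time stands still between calls to the robot, and variables do not carry over. Pictures are saved under pics/ and viewed, and the job is handed in when it is done.

Besides the shell and the picture viewer there is one more tool, called after "Request:" in YAML: its name, and indented under it one key for each argument. servo_tool: Moves the arm, as the interface text tells. Its arguments: {"type":"object","properties":{"rows":{"type":"string"},"grip":{"type":"number"}},"required":["rows"]}

```bash
ls; mkdir -p pics; python3 - <<'E'
from rig import bot
import cv2
o=bot.get_obs(); print(o)
for n in("scene","side","wrist"):
    im=bot.snapshot(n); cv2.imwrite(f"pics/{n}0.png",im[:,:,::-1]); print(n,bot.get_calibration(n))
E
```

```text
pics
{'time_s': 0.0, 'joints': array([ 7.23128823e+01,  1.51702480e+01,  9.19838510e+01,  2.25391894e-03,
        7.29776136e+01, -2.11444704e+00]), 'dq': array([ 0.00361376, -0.05938658, -0.09879632, -0.02573481, -0.00098556,
       -0.06211259]), 'tau': array([-2.34237588e-03, -5.15111482e+01, -3.67310071e+01, -3.50154605e-04,
        1.31124005e-02,  1.71231835e-05]), 'eef_pos': array([0.1809914 , 0.64955823, 0.25492468]), 'ee_rot': array([[-7.34261042e-04,  2.68470666e-01,  9.63287580e-01],
       [-2.17872412e-03,  9.63285124e-01, -2.68471642e-01],
       [-9.99997357e-01, -2.29586615e-03, -1.22379224e-04]]), 'contact_force': array([-0.22226338,  0.57182724,  0.20824216]), 'moment': array([-0.05126501, -0.04579236, -0.00958047]), 'opening': 0.08517502588049593}
scene {'K': array([[417.28927401,   0.        , 322.72113696],
       [  0.        , 417.28927401, 202.20204099],
       [  0.        ,   0.        ,   1.        ]]), 'k1': 0.011583886823393546, 'world_to_cam': array([[ 0.81997167,  0.5723949 ,  0.00324541, -0.48246571],
       [ 0.40381668, -0.57444169, -0.71200339, -0.1
[... 437 characters left out ...]
, -0.78659403,  0.19875724],
       [ 0.29183068, -0.73073053, -0.61714484,  0.83045894],
       [ 0.        ,  0.        ,  0.        ,  1.        ]])}
wrist {'K': array([[359.25974136,   0.        , 328.27876043],
       [  0.        , 359.25974136, 196.86646358],
       [  0.        ,   0.        ,   1.        ]]), 'k1': -0.0032475221476247753, 'mount': array([[ 4.19397710e-04, -3.14903483e-01,  9.49123607e-01,
        -1.17084583e-01],
       [ 9.99999802e-01, -3.13270452e-04, -5.45816772e-04,
         6.89565034e-04],
       [ 4.69211984e-04,  9.49123648e-01,  3.14903289e-01,
        -8.19845292e-02],
       [ 0.00000000e+00,  0.00000000e+00,  0.00000000e+00,
         1.00000000e+00]])}
```

View pics/scene0.png

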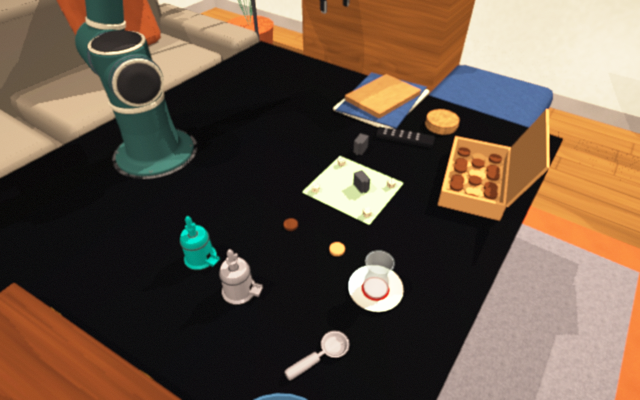

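View pics/side0.png

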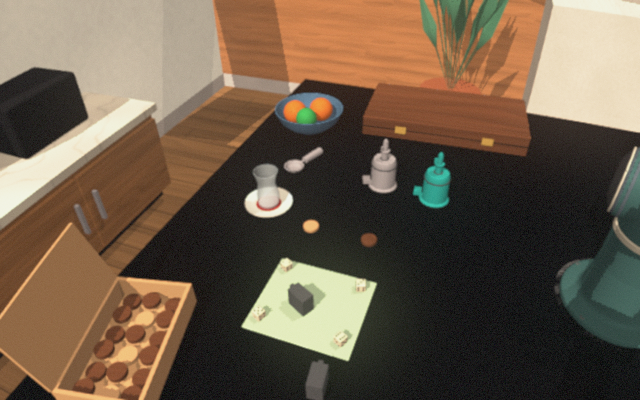

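View pics/wrist0.png

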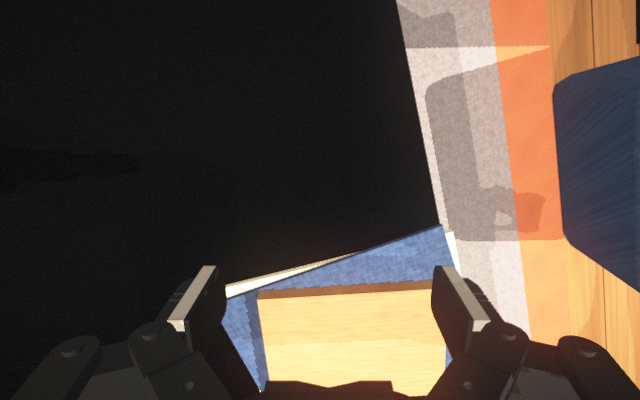

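```bash
cat > h.py <<'E'
import numpy as np, cv2
from rig import bot
def ray(cal,uv,T=None):
    """world origin, dir. T: cam->world"""
    K=cal["K"];k=cal["k1"]
    d=np.array([(uv[0]-K[0,2])/K[0,0],(uv[1]-K[1,2])/K[1,1]])
    s=d.copy()
    for _ in range(20): s=d/(1+k*(s@s))
    v=np.array([s[0],s[1],1.])
    if T is None: T=np.linalg.inv(cal["world_to_cam"])
    return T[:3,3],T[:3,:3]@v
def onplane(cal,uv,z,T=None):
    o,d=ray(cal,uv,T); return o+d*(z-o[2])/d[2]
def tri(rays):
    A=np.zeros((3,3));b=np.zeros(3)
    for o,d in rays:
        d=d/np.linalg.norm(d);P=np.eye(3)-np.outer(d,d);A+=P;b+=P@o
    x=np.linalg.solve(A,b)
    return x,[np.linalg.norm(np.cross(x-o,d/np.linalg.norm(d))) for o,d in rays]
def proj(cal,p,T=None):
    W=cal["world_to_cam"] if T is None else np.linalg.inv(T)
    c=W[:3,:3]@np.asarray(p)+W[:3,3];s=c[:2]/c[2];s=s*(1+cal["k1"]*(s@s))
    return s*cal["K"][0,0]+cal["K"][:2,2]
def wristT(o):
    T=np.eye(4);T[:3,:3]=o["ee_rot"];T[:3,3]=o["eef_pos"]
    return T@bot.get_calibration("wrist")["mount"]
E
python3 - <<'E'
from h import *
a=cv2.imread("pics/scene0.png");b=cv2.imread("pics/side0.png")
A=cv2.resize(a[140:220,300:410],None,fx=7,fy=7,interpolation=2); cv2.imwrite("pics/c1.png",A)
A=cv2.resize(a[210:310,170:270],None,fx=6,fy=6,interpolation=2);B=cv2.resize(b[130:210,350:460],None,fx=7,fy=7,interpolation=2);cv2.imwrite("pics/c2.png",A);cv2.imwrite("pics/c4.png",B)
B=cv2.resize(b[250:400,240:380],None,fx=4,fy=4,interpolation=2);cv2.imwrite("pics/c3.png",B)
s=bot.get_calibration("scene");w=bot.get_calibration("side")
print("scene knobs",onplane(s,(361,182),.023),onplane(s,(361,144),.02),"disp",onplane(s,(238,298),0),onplane(s,(200,265),0))
print("side knobs",onplane(w,(300,298),.023),onplane(w,(317,380),.02),"disp",onplane(w,(383,187),0),onplane(w,(435,200),0))
for n,p in dict(glass=(376,290),g2=(291,225),g3=(337,249)).items(): print(n,onplane(s,p,0))
E
```

```text
scene knobs [0.56612348 0.20499637 0.023     ] [0.47947463 0.34853049 0.02      ] disp [ 5.32447819e-01 -2.24417067e-01  1.11022302e-16] [ 0.40614984 -0.21049196  0.        ]
side knobs [0.56810166 0.20586982 0.023     ] [0.48086994 0.34691921 0.02      ] disp [ 0.51715581 -0.20250197  0.        ] [ 0.38692189 -0.19360989  0.        ]
glass [ 0.75550485 -0.04449197  0.        ]
g2 [ 0.49664894 -0.00193465  0.        ]
g3 [6.28059038e-01 8.89964309e-05 0.00000000e+00]
```

View pics/c1.png

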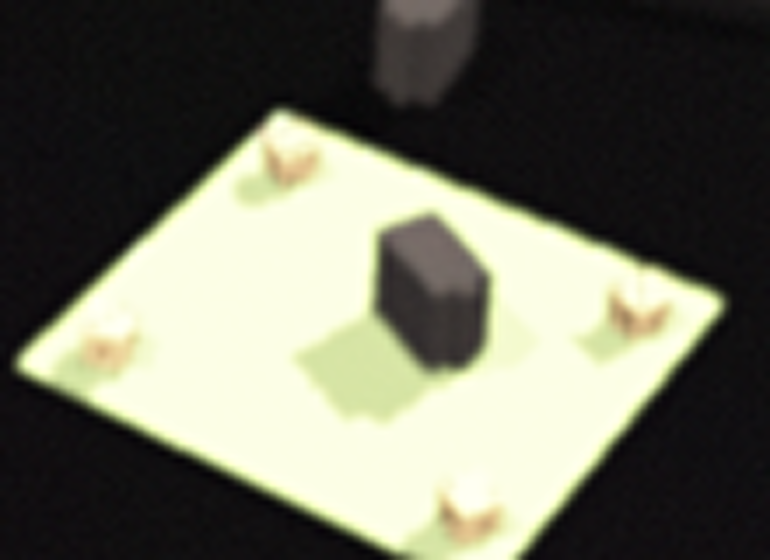

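View pics/c2.png

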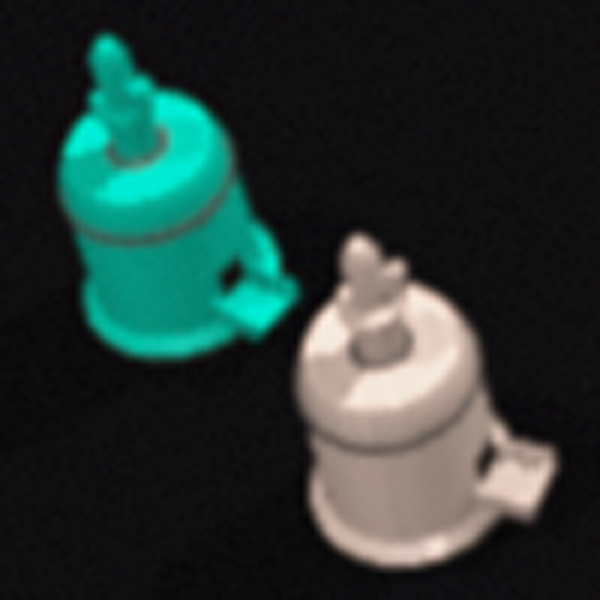

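View pics/c4.png

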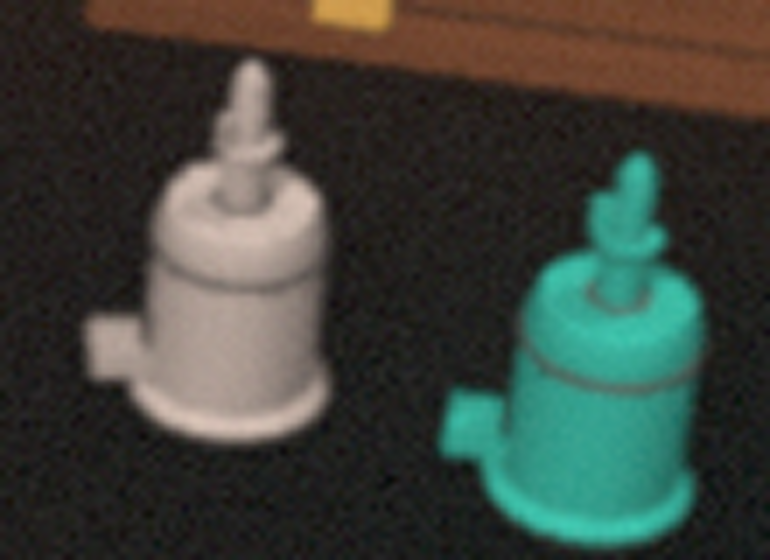

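View pics/c3.png

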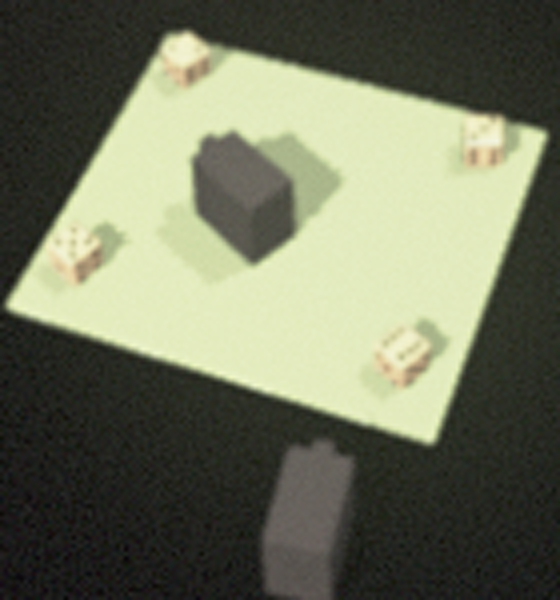

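```bash
python3 - <<'E'
from h import *
s=bot.get_calibration("scene");w=bot.get_calibration("side")
C1=lambda p:(p[0]/7+300,p[1]/7+140); C3=lambda p:(p[0]/4+240,p[1]/4+250)
C2=lambda p:(p[0]/6+170,p[1]/6+210); C4=lambda p:(p[0]/7+350,p[1]/7+130)
a=[onplane(s,C1(p),.043) for p in [(380,235),(432,213),(490,275),(440,293)]]
b=[onplane(w,C3(p),.043) for p in [(195,158),(240,132),(293,183),(245,208)]]
for q in (a,b):
    print(np.round(q,4).tolist())
for p,q in ((a[0],a[3]),(a[1],a[2]),(b[3],b[0]),(b[2],b[1])): d=q-p;print(np.degrees(np.arctan2(d[1],d[0])),np.linalg.norm(d))
print("tip",tri([ray(s,C2((357,240))),ray(w,C4((252,65)))]))
print("lip",tri([ray(s,C2((540,490))),ray(w,C4((88,350)))]))
print("mat",[np.round(onplane(s,C1(p),.003)[:2],3) for p in [(280,108),(18,362),(725,300)]])
print("dice",[np.round(onplane(s,C1(p),.012)[:2],3) for p in [(290,160),(105,345),(635,310),(468,510)]])
E
```

```text
[[0.5456, 0.203, 0.043], [0.5548, 0.2247, 0.043], [0.5899, 0.207, 0.043], [0.5802, 0.1882, 0.043]]
[[0.5875, 0.2096, 0.043], [0.5744, 0.1884, 0.043], [0.5407, 0.208, 0.043], [0.5554, 0.2283, 0.043]]
-23.13310366350116 0.03756988895810282
-26.67168829054776 0.039335070117352065
-30.124119958503332 0.03714174213129066
-30.159349891613726 0.038915022790155566
tip (array([ 0.52081034, -0.20878098,  0.13228519]), [np.float64(0.000256586674578451), np.float64(0.000256586674578359)])
lip (array([ 0.56756589, -0.19364174,  0.01535883]), [np.float64(0.00018162175487409322), np.float64(0.0001816217548740134)])
mat [array([0.448, 0.288]), array([0.451, 0.105]), array([0.65 , 0.287])]
dice [array([0.475, 0.253]), array([0.478, 0.123]), array([0.629, 0.253]), array([0.63 , 0.128])]
```

```bash
python3 - <<'E'
from h import *
s=bot.get_calibration("scene");w=bot.get_calibration("side")
C2=lambda p:(p[0]/6+170,p[1]/6+210); C4=lambda p:(p[0]/7+350,p[1]/7+130)
a=cv2.imread("pics/scene0.png");b=cv2.imread("pics/side0.png")
A=cv2.resize(a[245:275,220:245],None,fx=20,fy=20,interpolation=2);B=cv2.resize(b[135:165,372:400],None,fx=20,fy=20,interpolation=2)
cv2.imwrite("pics/c5.png",np.hstack([A,B[:600,:300+260-560+560]]))
x,r=tri([ray(s,C2((403,265))),ray(w,C4((222,118)))]);print(x,r,np.degrees(np.arctan2(x[1]+.2088,x[0]-.5208)))
for yaw in range(-30,70,20):
    p=np.array([.5208+.012*np.cos(np.radians(yaw)),-.2088+.012*np.sin(np.radians(yaw)),.116])
    print(yaw,proj(s,p),(proj(s,p)-[220,245])*20,(proj(w,p)-[372,135])*20+[500,0])
E
```

```text
[ 0.52789048 -0.19953581  0.11557088] [np.float64(0.0006263292874207422), np.float64(0.0006263292874205117)] 52.57086697378445
-30 [232.47743614 259.97513396] [249.5487228  299.50267926] [694.85977287 166.00640569]
-10 [234.48895279 258.95795433] [289.77905574 279.15908656] [674.62164597 180.40771482]
10 [236.02783701 257.51280524] [320.55674018 250.25610471] [665.58549069 198.07709615]
30 [236.91033405 255.82005973] [338.20668105 216.40119468] [668.93217428 216.91969272]
50 [237.03663439 254.08695186] [340.73268783 181.73903723] [684.36756036 234.66300464]
```

View pics/c5.png

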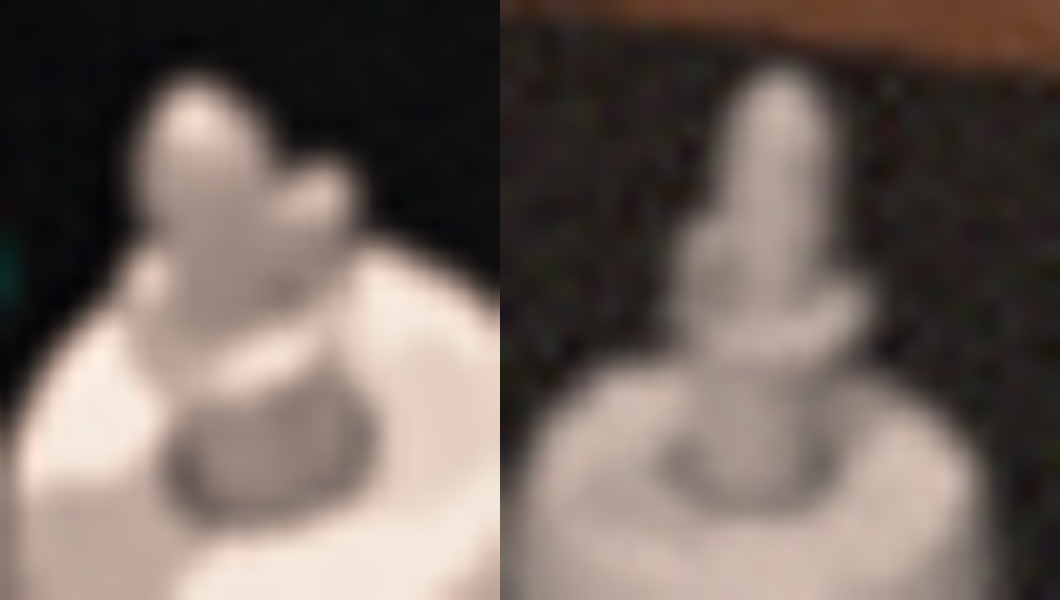

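Request:
servo_tool:
  rows: "0.14 -0.54 0.82 0 0 0;0.14 -0.54 0.82 0 0 0;0.14 -0.54 0.82 0 0 0;0.14 -0.54 0.82 0 0 0;0.14 -0.54 0.82 0 0 0;0.14 -0.54 0.82 0 0 0;0.14 -0.54 0.82 0 0 0;0.14 -0.54 0.82 0 0 0;0.14 -0.54 0.82 0 0 0;0.14 -0.54 0.82 0 0 0"
  grip: 1

```text
time_s: 1.4
eef_pos: [0.5691, 0.2044, 0.1718]
ee_rot: [[-0.0, 0.269, 0.963], [0.0, 0.963, -0.269], [-1.0, 0.0, -0.0]]
contact_force: [-0.5, 0.6, -0.6]
opening: 0.0853
```

Request:
servo_tool:
  rows: "0 0 0 0.186 0 0;0 0 0 0.186 0 0;0 0 0 0.186 0 0;0 0 0 0.186 0 0;0 0 0 0.186 0 0;0 0 0 0.186 0 0;0 0 0 0.186 0 0;0 0 0 0.186 0 0;0 0 0 0.186 0 0"

```text
time_s: 2.52
eef_pos: [0.5679, 0.2059, 0.1719]
ee_rot: [[-0.001, 0.928, -0.372], [-0.0, -0.372, -0.928], [-1.0, -0.001, 0.001]]
contact_force: [-0.4, 0.1, -0.5]
opening: 0.0855
```

Request:
servo_tool:
  rows: "0 0 0 0.186 0 0;0 0 0 0.186 0 0;0 0 0 0.186 0 0;0 0 0 0.186 0 0;0 0 0 0.186 0 0;0 0 0 0.186 0 0;0 0 0 0.186 0 0;0 0 0 0.186 0 0;0 0 0 0 0 0"

```text
time_s: 3.65
eef_pos: [0.5679, 0.206, 0.1719]
ee_rot: [[-0.001, -0.286, -0.958], [-0.0, -0.958, 0.286], [-1.0, 0.0, 0.001]]
contact_force: [-0.6, 0.2, -0.6]
opening: 0.0852
```

```bash
python3 - <<'E'
from h import *
o=bot.get_obs(); print(o["time_s"],o["joints"],o["eef_pos"],o["ee_rot"].round(4).tolist(),o["contact_force"])
im=bot.snapshot("wrist"); cv2.imwrite("pics/w1.png",im[:,:,::-1]); np.savez("w1.npz",**o)
E
```

```text
3.65 [1.75715668e+01 1.13130953e+01 1.05793362e+02 5.28728727e-04
 6.29322608e+01 1.24196699e+02] [0.56791132 0.20596341 0.17191928] [[-0.0006, -0.2861, -0.9582], [-0.0002, -0.9582, 0.2861], [-1.0, 0.0004, 0.0006]] [-0.62462976  0.19976494 -0.55796136]
```

View pics/w1.png

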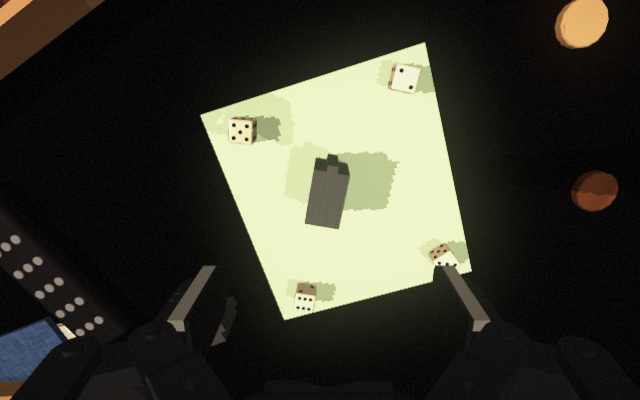

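```bash
python3 - <<'E'
from h import *
a=cv2.imread("pics/w1.png")
A=cv2.resize(a[145:240,290:370],None,fx=7,fy=6.3*0+7,interpolation=2)[:600]
A=cv2.convertScaleAbs(A,alpha=1.6,beta=20)
cv2.imwrite("pics/c6.png",A)
E
```

```text
(no output)
```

View pics/c6.png

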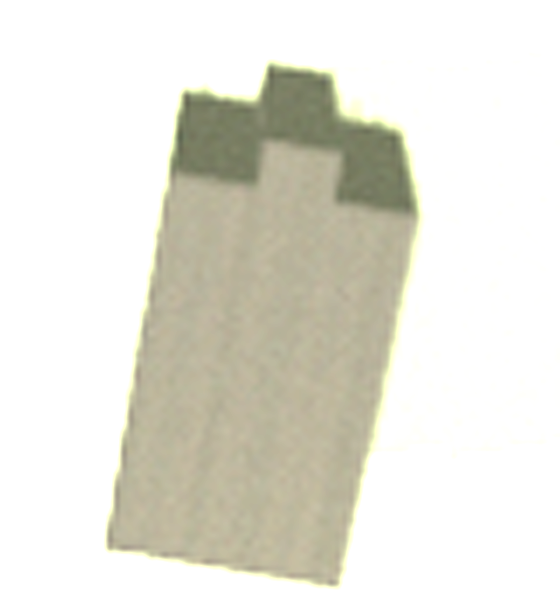

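```bash
python3 - <<'E'
from h import *
o=dict(np.load("w1.npz")); T=wristT(o); cal=bot.get_calibration("wrist")
P=[onplane(cal,(x/7+290-.43,y/7+145-.43),.043,T) for x,y in [(175,174),(417,213),(338,583),(108,547)]]
P=np.array(P);print(P.round(4),P.mean(0))
f=(P[0]+P[1])/2;b=(P[2]+P[3])/2;d=f-b;print("len",np.linalg.norm(d),"yaw",np.degrees(np.arctan2(d[1],d[0])))
for i,j in ((3,0),(2,1),(2,3),(1,0)):
    d=P[j]-P[i];print(np.linalg.norm(d),np.degrees(np.arctan2(d[1],d[0])))
c=P.mean(0); dw=np.array([c[0],c[1],.033])-o["eef_pos"]; print("shift",o["ee_rot"].T@dw/.06)
z=o["ee_rot"][:,2];print("tool z yaw",np.degrees(np.arctan2(z[1],z[0])))
E
```

```text
[[0.5886 0.2104 0.043 ]
 [0.5777 0.1882 0.043 ]
 [0.541  0.2072 0.043 ]
 [0.5519 0.2293 0.043 ]] [0.56480375 0.20877581 0.043     ]
len 0.04124211010738584 yaw -27.275750300259272
0.04119622436428131 -27.23407762485613
0.04128801761915845 -27.31733032720388
0.02467755831841063 63.70156743437629
0.024739207872254188 63.911762120256306
shift [ 2.31534506 -0.03095891  0.06173398]
tool z yaw 163.37462124258207
```

Request:
servo_tool:
  rows: "0.3 0 0 0.181 0 0;0.5 -0.02 0.07 0 0 0;0.5 0 0 0 0 0;0 0 0 0 0 0;0 0 0 0 0 0"
  grip: 0.6

```text
time_s: 4.32
eef_pos: [0.5656, 0.2092, 0.0952]
ee_rot: [[0.001, -0.455, -0.891], [0.0, -0.891, 0.455], [-1.0, -0.001, -0.001]]
contact_force: [1.1, -0.9, 1.7]
opening: 0.0511
```

```bash
python3 - <<'E'
from h import *
o=bot.get_obs(); print(o["time_s"],o["joints"],o["eef_pos"],o["ee_rot"].round(4).tolist(),o["contact_force"])
im=bot.snapshot("wrist"); cv2.imwrite("pics/w2.png",im[:,:,::-1]); np.savez("w2.npz",**o)
E
```

```text
4.325 [ 1.79334160e+01  1.58262838e+01  1.09251967e+02 -2.65355112e-03
  5.48641661e+01  1.34971537e+02] [0.56557679 0.20919936 0.09515395] [[0.001, -0.4546, -0.8907], [0.0003, -0.8907, 0.4546], [-1.0, -0.0007, -0.0007]] [ 1.12354181 -0.86160497  1.67475838]
```

View pics/w2.png

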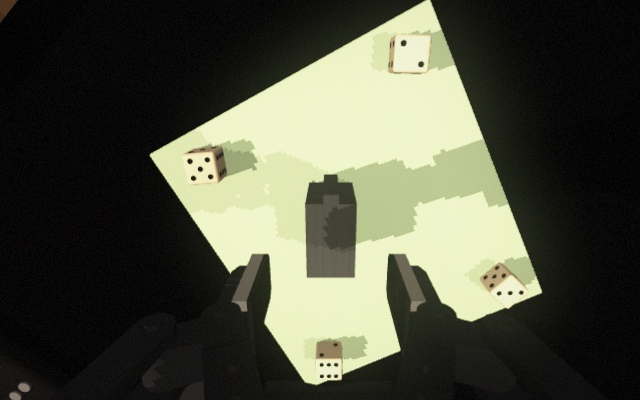

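```bash
python3 - <<'E'
from h import *
o=dict(np.load("w2.npz")); T=wristT(o); cal=bot.get_calibration("wrist")
P=np.array([onplane(cal,p,.043,T) for p in [(305,205),(356,205),(355,277),(306,277)]])
print(P.round(4).tolist(),P.mean(0),[np.linalg.norm(P[i]-P[i-1]) for i in range(4)])
print(o["ee_rot"].T@(P.mean(0)-o["eef_pos"])*1000)
E
```

```text
[[0.5884, 0.2112, 0.043], [0.5768, 0.1884, 0.043], [0.5401, 0.2067, 0.043], [0.552, 0.2301, 0.043]] [0.56431219 0.20908544 0.043     ] [np.float64(0.040991905590144116), np.float64(0.02551347547545597), np.float64(0.04099237622885502), np.float64(0.026277628814216986)]
[52.15266757  0.71195105  1.11309669]
```

Request:
servo_tool:
  rows: "0.3 0 0 0 0 0;0.3 0 0 0 0 0;0.28 0 0 0 0 0;0.14 0 0 0 0 0;0 0 0 0 0 0;0 0 0 0 0 0"

```text
time_s: 5.12
eef_pos: [0.5654, 0.2092, 0.0334]
ee_rot: [[0.001, -0.456, -0.89], [0.0, -0.89, 0.456], [-1.0, -0.001, -0.001]]
contact_force: [-0.7, 0.5, -0.0]
opening: 0.0514
```

Now grip, then lift a little.

Request:
servo_tool:
  rows: "0 0 0 0 0 0;0 0 0 0 0 0;0 0 0 0 0 0;0 0 0 0 0 0;0 0 0 0 0 0;0 0 0 0 0 0;0 0 0 0 0 0"
  grip: 0

```text
time_s: 6.0
eef_pos: [0.5658, 0.2093, 0.034]
ee_rot: [[0.002, -0.456, -0.89], [0.001, -0.89, 0.456], [-1.0, -0.001, -0.001]]
contact_force: [-0.8, -0.3, 5.2]
opening: 0.0251
```

Request:
servo_tool:
  rows: "-0.2 0 0 0 0 0;-0.6 0 0 0 0 0;-0.6 0 0 0 0 0;-0.6 0 0 0 0 0;-0.6 0 0 0 0 0;-0.6 0 0 0 0 0;0 0 0 0 0 0;0 0 0 0 0 0"

```text
time_s: 7.0
eef_pos: [0.5641, 0.2087, 0.2239]
ee_rot: [[-0.002, -0.456, -0.89], [-0.001, -0.89, 0.456], [-1.0, 0.001, 0.001]]
contact_force: [-0.9, -0.1, -2.3]
opening: 0.0255
```

```bash
python3 - <<'E'
from h import *
o=bot.get_obs(); print(o["time_s"],o["joints"],o["eef_pos"],o["ee_rot"].round(4).tolist(),o["contact_force"],o["opening"])
np.savez("w3.npz",**o)
for n in("scene","side","wrist"):
    im=bot.snapshot(n); cv2.imwrite(f"pics/{n}3.png",im[:,:,::-1])
a=cv2.imread("pics/wrist3.png");b=cv2.imread("pics/side3.png")
cv2.imwrite("pics/c7.png",np.vstack([cv2.resize(a[100:400,140:520],(760,600))[:,:].copy()]))
E
```

```text
7.0 [ 1.79321087e+01  8.57285812e+00  1.03214481e+02 -7.78510676e-04
  6.83229277e+01  1.35046806e+02] [0.56407923 0.20870885 0.22392778] [[-0.0018, -0.4558, -0.8901], [-0.0006, -0.8901, 0.4558], [-1.0, 0.0014, 0.0014]] [-0.90976404 -0.07870565 -2.28100395] 0.025488471742021002
```

View pics/c7.png

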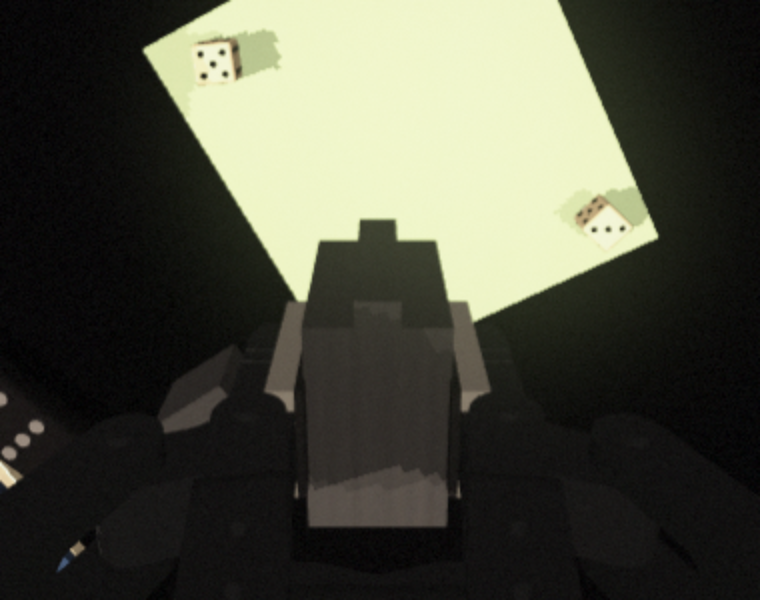

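View pics/side3.png

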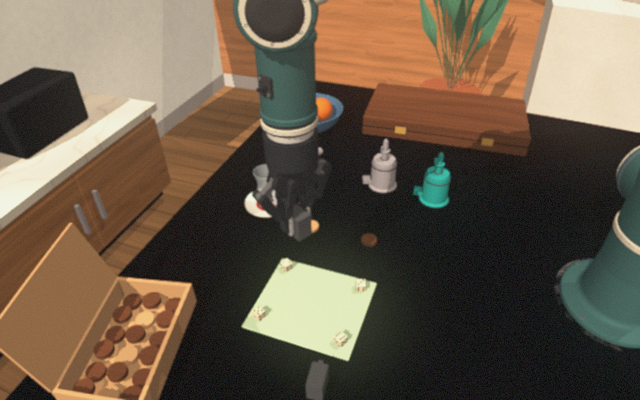

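```bash
python3 - <<'E'
from h import *
cal=bot.get_calibration("wrist");M=cal["mount"]
for h in (-.008,-.0095,-.011):
    P=[]
    for p in [(303,328),(453,328),(447,527),(308,527)]:
        o,d=ray(cal,(p[0]/2+140,p[1]/2+100),M); P.append(o+d*(h-o[0])/d[0])
    P=np.array(P)*1000
    print(h,P.round(1).tolist(),P.mean(0).round(2),np.linalg.norm(P[0]-P[1]),np.linalg.norm(P[1]-P[2]))
# front bottom corners at z of nose face: (318,241),(437,241) bottom x?
for p in [(318,241),(437,241)]:
    o,d=ray(cal,(p[0]/2+140,p[1]/2+100),M); print((o+d*((-.0215)-o[2])/d[2])*1000)
E
```

```text
-0.008 [[-8.0, -13.0, -19.6], [-8.0, 12.6, -19.5], [-8.0, 12.9, 22.8], [-8.0, -13.5, 22.8]] [-8.   -0.26  1.64] 25.593158122793785 42.35951407704037
-0.0095 [[-9.5, -12.8, -20.4], [-9.5, 12.4, -20.4], [-9.5, 12.7, 21.4], [-9.5, -13.3, 21.4]] [-9.5  -0.26  0.51] 25.24122261455571 41.77702179359904
-0.011 [[-11.0, -12.7, -21.2], [-11.0, 12.2, -21.2], [-11.0, 12.5, 20.0], [-11.0, -13.1, 20.0]] [-11.    -0.26  -0.61] 24.88928710631762 41.194529510157714
[ 26.48392087 -13.04893442 -21.5       ]
[ 26.44170737  12.56642811 -21.5       ]
```

Request:
servo_tool:
  rows: "0.04 0.82 -0.23 0 0 0;0.04 0.82 -0.23 0 0 0;0.04 0.82 -0.23 0 0 0;0.04 0.82 -0.23 0 0 0;0.04 0.82 -0.23 0 0 0;0.04 0.82 -0.23 0 0 0;0.04 0.82 -0.23 0 0 0;0.04 0.82 -0.23 0 0 0;0.04 0.82 -0.23 0 0 0"

```text
time_s: 8.28
eef_pos: [0.4725, -0.2429, 0.202]
ee_rot: [[-0.002, -0.456, -0.89], [0.001, -0.89, 0.456], [-1.0, -0.0, 0.002]]
contact_force: [1.0, 0.3, -0.8]
opening: 0.0251
```

Request:
servo_tool:
  rows: "0 0 0 -0.18 0 0;0 0 0 -0.18 0 0;0 0 0 -0.18 0 0;0 0 0 -0.18 0 0;0 0 0 -0.18 0 0;0 0 0 -0.18 0 0;0 0 0 0 0 0;0 0 0 0 0 0"

```text
time_s: 9.28
eef_pos: [0.4733, -0.2415, 0.2027]
ee_rot: [[-0.001, 0.568, -0.823], [0.001, -0.823, -0.568], [-1.0, -0.001, 0.001]]
contact_force: [0.5, -0.6, -1.8]
opening: 0.0255
```

```bash
python3 - <<'E'
from h import *
o=bot.get_obs(); print(o["time_s"],o["joints"],o["eef_pos"],o["ee_rot"].round(4).tolist(),o["contact_force"],o["opening"])
np.savez("w4.npz",**o)
im=bot.snapshot("wrist"); cv2.imwrite(f"pics/w4.png",im[:,:,::-1])
E
```

```text
9.275 [-2.97157083e+01  1.96759497e+00  1.12759882e+02 -1.08522772e-03
  6.53553721e+01  2.56852150e+01] [ 0.47334689 -0.24150045  0.20268384] [[-0.0013, 0.5678, -0.8231], [0.0007, -0.8231, -0.5678], [-1.0, -0.0013, 0.0006]] [ 0.47995151 -0.6476559  -1.80537338] 0.025485837079228055
```

View pics/w4.png

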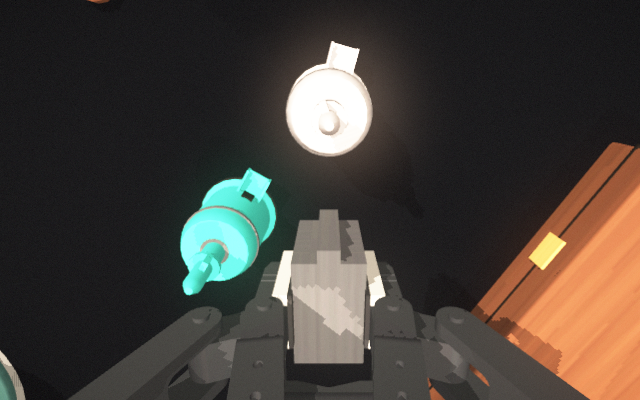

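```bash
python3 - <<'E'
from h import *
a=cv2.imread("pics/w4.png")
c=a[80:165,285:380].astype(float)
c=np.clip((c-190)*4,0,255).astype(np.uint8)
cv2.imwrite("pics/c8.png",cv2.resize(c,None,fx=7,fy=7,interpolation=2))
E
```

```text
(no output)
```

View pics/c8.png

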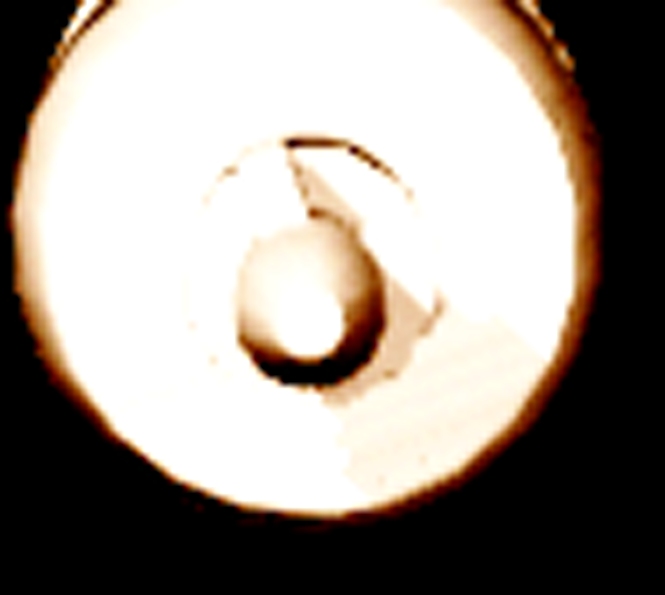

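```bash
python3 - <<'E'
from h import *
o=dict(np.load("w4.npz")); T=wristT(o); cal=bot.get_calibration("wrist")
f=lambda p,z:onplane(cal,(p[0]/7+285-.43,p[1]/7+80-.43),z,T)
for z in(.116,.104):
    a,b=f((288,150),z),f((315,210),z);d=a-b;print(z,a,b,np.degrees(np.arctan2(d[1],d[0])),np.linalg.norm(d))
print("tip",f((309,330),.132),f((308,315),.132))
# shaft circle outline (240-385, 215?-385): widest
print("shaft@", f((312,290),.126))
# can top outer (58mm) left/right 12..600 at v~230 ; top rim z=.08
print("can", f((15,215),.07),f((578,215),.07))
from scipy.optimize import least_squares
print("lip",onplane(cal,(343,57),.012,T))
E
```

```text
0.116 [ 0.52823903 -0.20034421  0.116     ] [ 0.52566384 -0.20469701  0.116     ] 59.39073706472781 0.005057513036539565
0.104 [ 0.5275777  -0.20067963  0.104     ] [ 0.52485082 -0.20528883  0.104     ] 59.39073706472665 0.005355429302983389
tip [ 0.51938062 -0.20845854  0.132     ] [ 0.52024023 -0.20777608  0.132     ]
shaft@ [ 0.52134091 -0.20738159  0.126     ]
can [ 0.50565808 -0.18329266  0.07      ] [ 0.53662301 -0.22821445  0.07      ]
lip [ 0.55844657 -0.19536116  0.012     ]
```

Request:
servo_tool:
  rows: "0 0 -0.4 0 0 0;0 -0.01 -0.4 0 0 0;0 0 -0.17 0 0 0;0 0 0 -0.13 0 0;0.3 0 0 0 0 0;0.15 0 0 0 0 0;0 0 0 0 0 0;0 0 0 0 0 0"

```text
time_s: 10.32
eef_pos: [0.5211, -0.2082, 0.1763]
ee_rot: [[-0.0, 0.671, -0.741], [0.0, -0.741, -0.671], [-1.0, -0.0, 0.0]]
contact_force: [-0.5, -0.9, -1.6]
opening: 0.0255
```

```bash
python3 - <<'E'
from h import *
o=bot.get_obs(); print(o["time_s"],o["joints"],o["eef_pos"],o["ee_rot"].round(4).tolist(),o["contact_force"],o["opening"])
np.savez("w5.npz",**o)
for n in("scene","side"):
    im=bot.snapshot(n); cv2.imwrite(f"pics/{n}5.png",im[:,:,::-1])
a=cv2.imread("pics/scene5.png");b=cv2.imread("pics/side5.png")
A=cv2.resize(a[215:275,205:255],None,fx=8,fy=8,interpolation=2);B=cv2.resize(b[105:165,362:412],None,fx=8,fy=8,interpolation=2)
cv2.imwrite("pics/c9.png",cv2.convertScaleAbs(np.hstack([A,B]),alpha=1.5,beta=15))
E
```

```text
10.325 [-2.43227346e+01  6.55093509e+00  1.10803749e+02 -2.85867103e-04
  6.26584798e+01  2.35182587e+01] [ 0.52107965 -0.2082016   0.17634616] [[-0.0002, 0.6712, -0.7413], [0.0001, -0.7413, -0.6712], [-1.0, -0.0002, 0.0001]] [-0.45809002 -0.9158141  -1.59267612] 0.025485034014329316
```

View pics/c9.png

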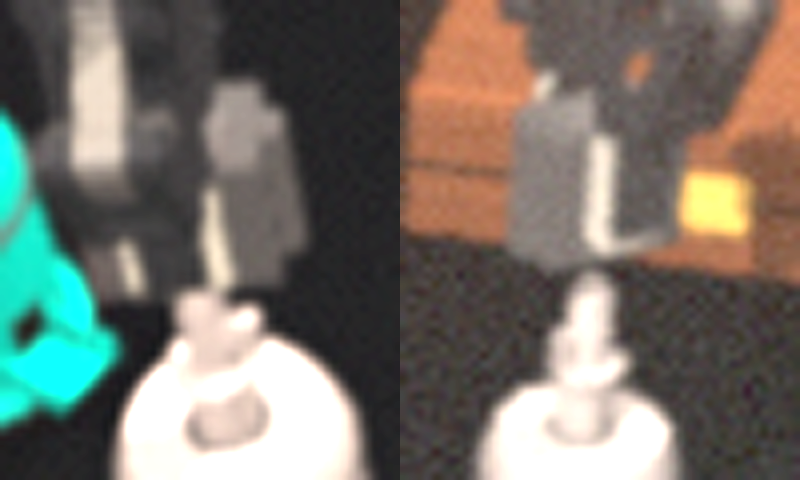

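```bash
python3 - <<'E'
from h import *
o=dict(np.load("w5.npz"));R=o["ee_rot"];p=o["eef_pos"]
V=cv2.imread("pics/c9.png")
cs={"scene":((205,215),0),"side":((362,105),400)}
for n,(off,dx) in cs.items():
    cal=bot.get_calibration(n)
    def px(w): q=(proj(cal,w)-off)*8+4; return int(q[0]+dx),int(q[1])
    for xb in(.0305,):
        pts=[]
        for y,z in [(-.013,-.0202),(-.004,-.0202),(-.004,-.0252),(.004,-.0252),(.004,-.0202),(.013,-.0202),(.013,.0218),(-.013,.0218)]:
            pts.append(px(p+R@np.array([xb,y,z])))
            
        cv2.polylines(V,[np.array(pts)],True,(0,255,0),1)
        pts=[px(p+R@np.array([xb-.04,y,z])) for y,z in [(-.013,-.0202),(.013,-.0202),(.013,.0218),(-.013,.0218)]]
        cv2.polylines(V,[np.array(pts)],True,(255,128,0),1)
    for r,z in((.0025,.132),(.006,.126),(.011,.104)):
        cv2.polylines(V,[np.array([px((.5203+r*np.cos(t),-.2085+r*np.sin(t),z)) for t in np.linspace(0,6.28,24)])],True,(0,0,255),1)
cv2.imwrite("pics/c10.png",V)
E
```

```text
(no output)
```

View pics/c10.png

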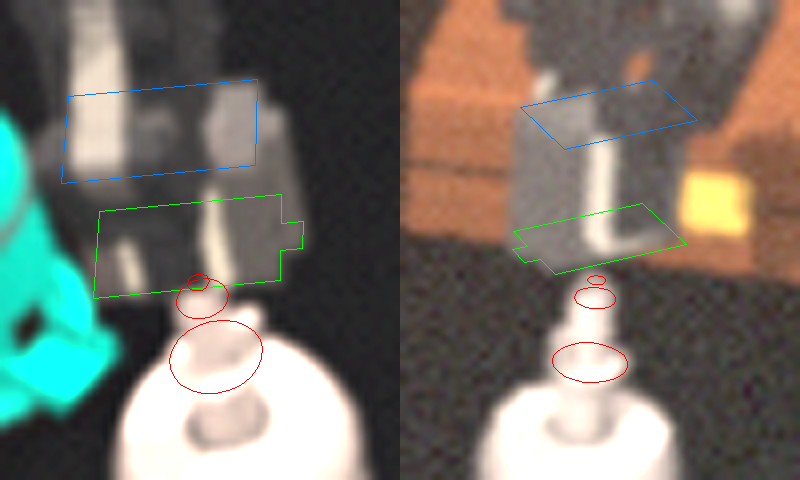

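Request:
servo_tool:
  rows: "0.1 -0.01 0 0 0 0;0.1 0 0 0 0 0;0.08 0 0 0 0 0;0.06 0 0 0 0 0;0 0 0 0 0 0"

```text
time_s: 11.05
eef_pos: [0.5206, -0.2076, 0.1556]
ee_rot: [[-0.001, 0.672, -0.741], [0.0, -0.741, -0.672], [-1.0, -0.0, 0.0]]
contact_force: [0.6, -0.3, -0.4]
opening: 0.0252
```

Request:
servo_tool:
  rows: "0.03 0 0 0 0 0;0.03 0 0 0 0 0;0.03 0 0 0 0 0;0 0 0 0 0 0"

```text
time_s: 11.55
eef_pos: [0.5207, -0.2075, 0.1505]
ee_rot: [[-0.0, 0.672, -0.741], [0.0, -0.741, -0.672], [-1.0, -0.0, 0.0]]
contact_force: [0.3, -0.3, 0.1]
opening: 0.0253
```

Request:
servo_tool:
  rows: "0.03 0 0 0 0 0;0.02 0 0 0 0 0;0 0 0 0 0 0"

```text
time_s: 11.92
eef_pos: [0.5207, -0.2075, 0.1475]
ee_rot: [[-0.0, 0.672, -0.741], [0.0, -0.741, -0.672], [-1.0, -0.0, 0.0]]
contact_force: [-0.7, -0.4, -0.6]
opening: 0.0249
```

Request:
servo_tool:
  rows: "0.02 0 0 0 0 0;0.02 0 0 0 0 0;0 0 0 0 0 0"

```text
time_s: 12.3
eef_pos: [0.5206, -0.2075, 0.1451]
ee_rot: [[-0.0, 0.672, -0.741], [0.0, -0.741, -0.672], [-1.0, -0.0, 0.0]]
contact_force: [-1.0, 0.4, -1.0]
opening: 0.025
```

Request:
servo_tool:
  rows: "0.02 0 0 0 0 0;0 0 0 0 0 0"

```text
time_s: 12.55
eef_pos: [0.5206, -0.2075, 0.1439]
ee_rot: [[-0.0, 0.672, -0.741], [0.0, -0.741, -0.672], [-1.0, -0.0, 0.0]]
contact_force: [-2.0, -0.1, -1.6]
opening: 0.0252
```

Request:
servo_tool:
  rows: "0.02 0 0 0 0 0;0 0 0 0 0 0"

```text
time_s: 12.8
eef_pos: [0.5207, -0.2075, 0.1428]
ee_rot: [[-0.0, 0.672, -0.741], [0.0, -0.741, -0.672], [-1.0, -0.0, 0.0]]
contact_force: [-2.1, 0.6, -0.4]
opening: 0.0254
```

Request:
servo_tool:
  rows: "0.02 0 0 0 0 0;0 0 0 0 0 0"

```text
time_s: 13.05
eef_pos: [0.5207, -0.2075, 0.1416]
ee_rot: [[-0.0, 0.672, -0.741], [0.0, -0.741, -0.672], [-1.0, -0.0, 0.0]]
contact_force: [-1.4, -0.2, -0.7]
opening: 0.0248
```

```bash
python3 - <<'E'
from h import *
o=bot.get_obs(); print(o["time_s"],o["eef_pos"],o["contact_force"],o["moment"])
for n in("scene","side"):
    im=bot.snapshot(n); cv2.imwrite(f"pics/{n}6.png",im[:,:,::-1])
a=cv2.imread("pics/scene6.png");b=cv2.imread("pics/side6.png")
A=cv2.resize(a[215:275,205:255],None,fx=8,fy=8,interpolation=2);B=cv2.resize(b[105:165,362:412],None,fx=8,fy=8,interpolation=2)
cv2.imwrite("pics/c11.png",cv2.convertScaleAbs(np.hstack([A,B]),alpha=1.5,beta=15))
E
```

```text
13.05 [ 0.52067721 -0.2075281   0.14155558] [-1.35327156 -0.22731113 -0.72108126] [ 0.16263509  0.26289059 -0.00810802]
```

View pics/c11.png

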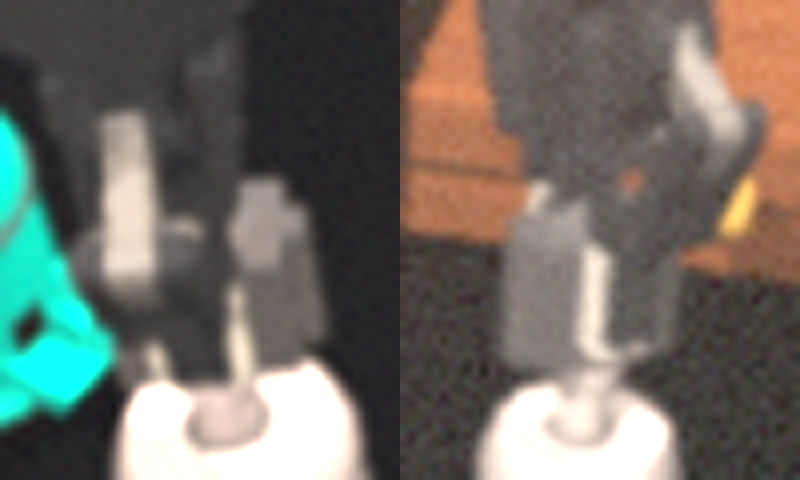

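Request:
servo_tool:
  rows: "0.02 0 0 0 0 0;0.02 0 0 0 0 0;0 0 0 0 0 0"

```text
time_s: 13.52
eef_pos: [0.5207, -0.2075, 0.1392]
ee_rot: [[-0.0, 0.672, -0.741], [0.0, -0.741, -0.672], [-1.0, -0.0, 0.0]]
contact_force: [-2.3, 0.5, 1.8]
opening: 0.0251
```

Request:
servo_tool:
  rows: "0.02 0 0 0 0 0;0 0 0 0 0 0"

```text
time_s: 13.78
eef_pos: [0.5207, -0.2076, 0.138]
ee_rot: [[-0.0, 0.672, -0.741], [0.0, -0.741, -0.672], [-1.0, -0.0, 0.0]]
contact_force: [-2.6, 0.6, 2.3]
opening: 0.0256
```

```bash
python3 - <<'E'
from h import *
o=bot.get_obs(); print(o["time_s"],o["eef_pos"],o["contact_force"],o["moment"])
for n in("scene","side"):
    im=bot.snapshot(n); cv2.imwrite(f"pics/{n}7.png",im[:,:,::-1])
def crop(k,n,x,y):
    a=cv2.imread(f"pics/{n}{k}.png"); return cv2.convertScaleAbs(cv2.resize(a[y:y+30,x:x+40],None,fx=9.9,fy=9.9,interpolation=2),alpha=1.2)
cv2.imwrite("pics/c12.png",np.vstack([np.hstack([crop(k,"side",368,135) for k in(5,7)]),np.hstack([crop(k,"scene",212,243) for k in(5,7)])]))
E
```

```text
13.775 [ 0.52069652 -0.20755976  0.13798315] [-2.56820421  0.57554717  2.29503428] [0.26246693 0.42289412 0.0549625 ]
```

View pics/c12.png

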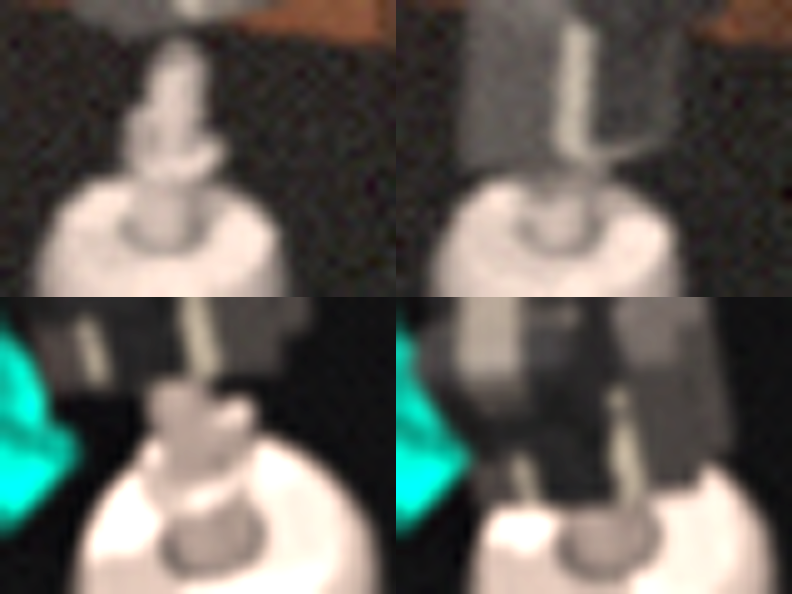

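```bash
python3 - <<'E'
from h import *
o=bot.get_obs(); R=o["ee_rot"];p=o["eef_pos"]
out=[]
for n,x,y in(("side",368,135),("scene",212,243)):
    cal=bot.get_calibration(n);row=[]
    for k in(5,7):
        a=cv2.imread(f"pics/{n}{k}.png"); V=cv2.convertScaleAbs(cv2.resize(a[y:y+30,x:x+40],None,fx=9.9,fy=9.9,interpolation=2),alpha=1.2)
        px=lambda w:((proj(cal,w)-(x,y)+.5)*9.9).astype(int)
        P=dict(np.load("w5.npz"))["eef_pos"] if k==5 else p
        Q=[px(P+R@np.array([.0305,a_,b_])) for a_,b_ in[(-.013,-.0202),(.013,-.0202),(.013,.0218),(-.013,.0218)]]
        cv2.polylines(V,[np.array(Q)],True,(0,255,0),1)
        for z,c in((.104,(0,0,255)),(.095,(255,0,0)),(.080,(0,255,255))):
            r=.011 if z>.09 else .0085
            cv2.polylines(V,[np.array([px((.5198+r*np.cos(t),-.2085+r*np.sin(t),z)) for t in np.linspace(0,6.28,24)])],True,c,1)
        row.append(V)
    out.append(np.hstack(row))
cv2.imwrite("pics/c13.png",np.vstack(out))
E
```

```text
(no output)
```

View pics/c13.png

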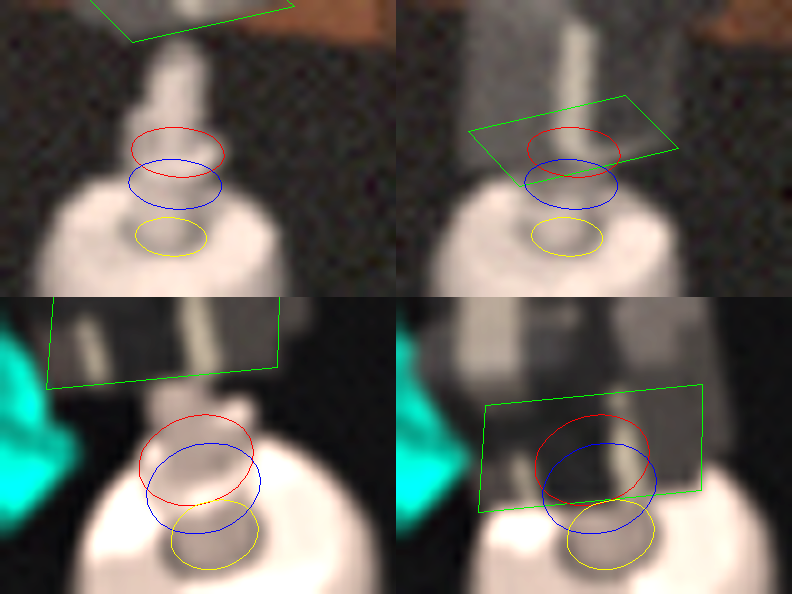

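Request:
servo_tool:
  rows: "0 -0.01 0.007 0 0 0;0 0 0 0 0 0;0 0 0 0 0 0"

```text
time_s: 14.25
eef_pos: [0.5206, -0.2075, 0.1384]
ee_rot: [[0.001, 0.672, -0.741], [-0.0, -0.741, -0.672], [-1.0, 0.001, -0.001]]
contact_force: [-0.1, 1.9, 1.5]
opening: 0.0253
```

```bash
python3 - <<'E'
from h import *
o=bot.get_obs(); print(o["time_s"],o["eef_pos"],o["contact_force"],o["moment"])
E
```

```text
14.25 [ 0.52055536 -0.20753477  0.13836005] [-0.09005107  1.90297775  1.50318645] [0.22520399 0.01379021 0.04018025]
```

Request:
servo_tool:
  rows: "0.02 -0.006 -0.006 0 0 0;0 0 0 0 0 0;0 0 0 0 0 0"

```text
time_s: 14.62
eef_pos: [0.5205, -0.2074, 0.1372]
ee_rot: [[0.001, 0.672, -0.741], [-0.001, -0.741, -0.672], [-1.0, 0.001, -0.0]]
contact_force: [0.2, -0.9, 3.1]
opening: 0.0251
```

Request:
servo_tool:
  rows: "0.02 0 0 0 0 0;0 0 0 0 0 0;0 0 0 0 0 0"

```text
time_s: 15.0
eef_pos: [0.5205, -0.2073, 0.136]
ee_rot: [[0.001, 0.672, -0.741], [-0.001, -0.741, -0.672], [-1.0, 0.001, -0.0]]
contact_force: [1.7, -2.7, 3.3]
opening: 0.0256
```

```bash
python3 - <<'E'
from h import *
o=bot.get_obs(); print(o["time_s"],o["eef_pos"],o["contact_force"],o["moment"])
for n in("scene","side"):
    im=bot.snapshot(n); cv2.imwrite(f"pics/{n}8.png",im[:,:,::-1])
R=o["ee_rot"];p=o["eef_pos"]
out=[]
for n,x,y in(("side",368,135),("scene",212,243)):
    cal=bot.get_calibration(n);row=[]
    for k in(7,8):
        a=cv2.imread(f"pics/{n}{k}.png"); V=cv2.convertScaleAbs(cv2.resize(a[y:y+30,x:x+40],None,fx=9.9,fy=9.9,interpolation=2),alpha=1.2)
        row.append(V)
    out.append(np.hstack(row))
cv2.imwrite("pics/c14.png",np.vstack(out))
E
```

```text
15.0 [ 0.52054017 -0.20732921  0.13599987] [ 1.69479073 -2.71479195  3.32629526] [-0.34149868 -0.11645035  0.01541263]
```

View pics/c14.png

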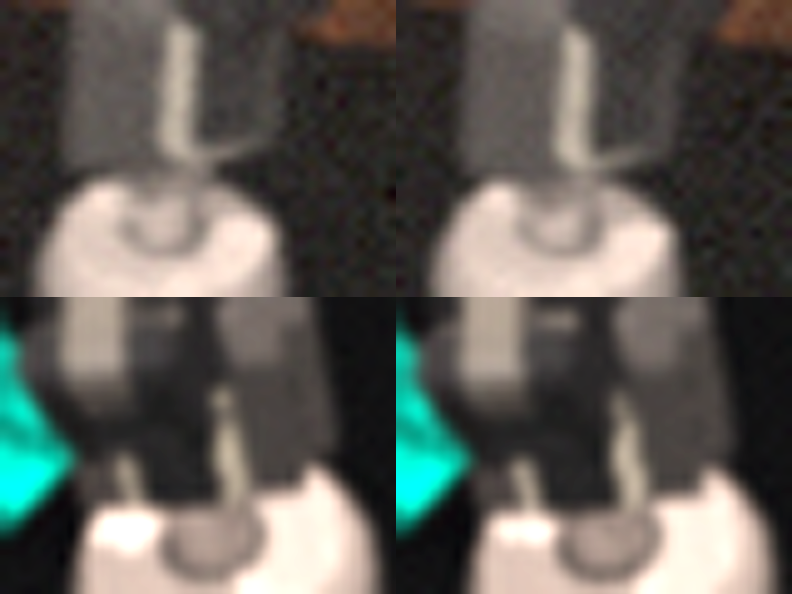

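Request:
servo_tool:
  rows: "-0.03 0.008 0 0 0 0;0 0 0 -0.02 0 0;0 0 0 -0.02 0 0;0 0 0 0 0 0"

```text
time_s: 15.6
eef_pos: [0.5204, -0.2074, 0.1373]
ee_rot: [[0.0, 0.701, -0.713], [-0.0, -0.713, -0.701], [-1.0, 0.0, 0.0]]
contact_force: [1.2, -3.3, -0.7]
opening: 0.0254
```

```bash
python3 - <<'E'
from h import *
o=bot.get_obs(); print(o["time_s"],o["eef_pos"],o["contact_force"],o["moment"])
E
```

```text
15.6 [ 0.52044103 -0.20736236  0.13730628] [ 1.20065194 -3.32848972 -0.66105134] [-0.47710658 -0.34322333  0.04267325]
```

Request:
servo_tool:
  rows: "0 0.01 0.008 0 0 0;0.02 0 0 0 0 0;0 0 0 0 0 0;0 0 0 0 0 0"

```text
time_s: 16.1
eef_pos: [0.5202, -0.2078, 0.1359]
ee_rot: [[-0.001, 0.701, -0.713], [0.001, -0.713, -0.701], [-1.0, -0.001, 0.0]]
contact_force: [1.4, -0.7, -1.8]
opening: 0.0253
```

Request:
servo_tool:
  rows: "0.02 0 0 0 0 0;0 0 0 0 0 0;0 0 0 0 0 0"

```text
time_s: 16.48
eef_pos: [0.5202, -0.2079, 0.135]
ee_rot: [[-0.001, 0.701, -0.713], [0.0, -0.713, -0.701], [-1.0, -0.001, 0.0]]
contact_force: [-0.5, -0.0, 0.5]
opening: 0.0255
```

```bash
python3 - <<'E'
from h import *
o=bot.get_obs(); print(o["time_s"],o["eef_pos"],o["contact_force"],o["moment"])
E
```

```text
16.475 [ 0.52023414 -0.20785727  0.13502003] [-0.47176026 -0.01919896  0.53051471] [0.02490656 0.07560629 0.00904085]
```

Request:
servo_tool:
  rows: "0.02 0 0 0 0 0;0.02 0 0 0 0 0;0 0 0 0 0 0;0 0 0 0 0 0"

```text
time_s: 16.98
eef_pos: [0.5203, -0.2079, 0.1327]
ee_rot: [[-0.0, 0.701, -0.713], [0.0, -0.713, -0.701], [-1.0, -0.0, 0.0]]
contact_force: [-1.3, 1.0, 1.9]
opening: 0.0252
```

```bash
python3 - <<'E'
from h import *
o=bot.get_obs(); print(o["time_s"],o["eef_pos"],o["contact_force"],o["moment"])
for n in("scene","side"):
    im=bot.snapshot(n); cv2.imwrite(f"pics/{n}9.png",im[:,:,::-1])
out=[]
for n,x,y in(("side",368,135),("scene",212,243)):
    row=[]
    for k in(8,9):
        a=cv2.imread(f"pics/{n}{k}.png"); row.append(cv2.convertScaleAbs(cv2.resize(a[y:y+30,x:x+40],None,fx=9.9,fy=9.9,interpolation=2),alpha=1.2))
    out.append(np.hstack(row))
cv2.imwrite("pics/c15.png",np.vstack(out))
E
```

```text
16.975 [ 0.52033586 -0.20794618  0.13266969] [-1.28946296  1.03968156  1.87889235] [ 0.17063131  0.27439554 -0.02482078]
```

View pics/c15.png

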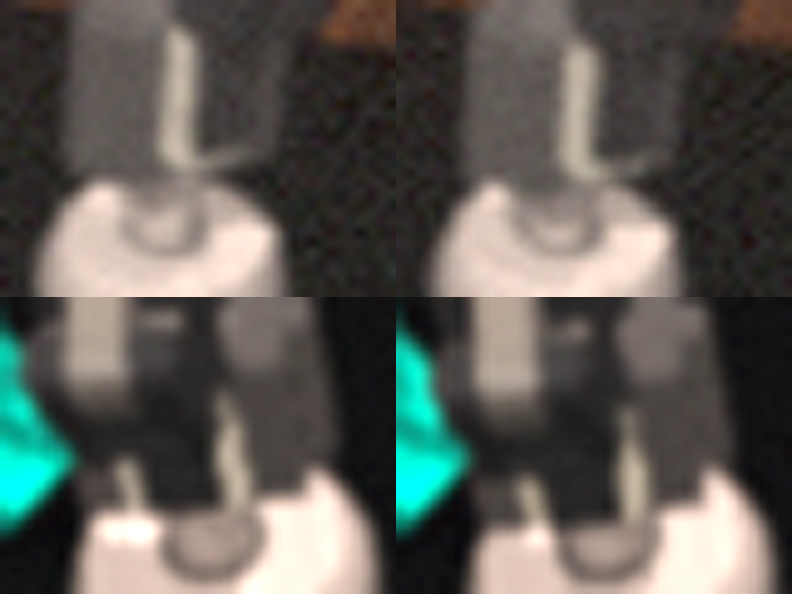

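Request:
servo_tool:
  rows: "0.02 0 0 0 0 0;0.02 0 0 0 0 0;0.02 0 0 0 0 0;0.02 0 0 0 0 0;0 0 0 0 0 0"

```text
time_s: 17.7
eef_pos: [0.5204, -0.208, 0.1279]
ee_rot: [[-0.0, 0.701, -0.713], [0.0, -0.713, -0.701], [-1.0, -0.0, 0.0]]
contact_force: [-2.1, 2.1, 5.1]
opening: 0.0252
```

Request:
servo_tool:
  rows: "0.02 0 0 0 0 0;0.02 0 0 0 0 0;0.02 0 0 0 0 0;0 0 0 0 0 0"

```text
time_s: 18.2
eef_pos: [0.5205, -0.208, 0.1246]
ee_rot: [[-0.0, 0.701, -0.713], [0.0, -0.713, -0.701], [-1.0, -0.0, 0.0]]
contact_force: [-3.2, 2.5, 5.8]
opening: 0.0254
```

Request:
servo_tool:
  rows: "0.01 0 0 0 0 0;0.01 0 0 0 0 0;0 0 0 0 0 0;0 0 0 0 0 0"

```text
time_s: 18.7
eef_pos: [0.5205, -0.208, 0.1235]
ee_rot: [[-0.0, 0.701, -0.713], [0.0, -0.713, -0.701], [-1.0, -0.0, 0.0]]
contact_force: [-3.6, 1.4, 6.6]
opening: 0.0254
```

Request:
servo_tool:
  rows: "0.01 0 0 0 0 0;0 0 0 0 0 0;0 0 0 0 0 0"

```text
time_s: 19.08
eef_pos: [0.5205, -0.208, 0.123]
ee_rot: [[-0.0, 0.701, -0.713], [0.0, -0.713, -0.701], [-1.0, -0.0, 0.0]]
contact_force: [-4.0, 1.4, 7.4]
opening: 0.0253
```

Request:
servo_tool:
  rows: "0.01 0 0 0 0 0;0 0 0 0 0 0;0 0 0 0 0 0"

```text
time_s: 19.45
eef_pos: [0.5205, -0.208, 0.1229]
ee_rot: [[-0.0, 0.701, -0.713], [0.0, -0.713, -0.701], [-1.0, -0.0, 0.0]]
contact_force: [-4.6, 2.9, 10.6]
opening: 0.0255
```

Request:
servo_tool:
  rows: "0.01 0 0 0 0 0;0 0 0 0 0 0;0 0 0 0 0 0"

```text
time_s: 19.82
eef_pos: [0.5205, -0.2081, 0.1229]
ee_rot: [[-0.0, 0.701, -0.713], [0.0, -0.713, -0.701], [-1.0, -0.0, 0.0]]
contact_force: [-5.6, 3.1, 13.5]
opening: 0.0252
```

Request:
servo_tool:
  rows: "-0.03 0 0 0 0 0;-0.03 0 0 0 0 0;-0.03 0 0 0 0 0;-0.03 0 0 0 0 0;-0.03 0 0 0 0 0;-0.03 0 0 0 0 0;-0.03 0 0 0 0 0;-0.01 0 0 0 0 0;0 0 0 0 0 0"

```text
time_s: 20.95
eef_pos: [0.5205, -0.208, 0.1343]
ee_rot: [[-0.0, 0.701, -0.713], [0.0, -0.713, -0.701], [-1.0, -0.0, 0.0]]
contact_force: [-1.9, 1.6, 1.7]
opening: 0.0251
```

```bash
python3 - <<'E'
from h import *
o=bot.get_obs(); print(o["time_s"],o["eef_pos"],o["contact_force"],o["moment"])
E
```

```text
20.95 [ 0.52046877 -0.20803052  0.1343155 ] [-1.86974186  1.6001667   1.6878511 ] [ 0.23769284  0.33078831 -0.04092133]
```

Request:
servo_tool:
  rows: "-0.012 -0.008 0 0 0 0;0 0 0 0 0 0;0 0 0 0 0 0"

```text
time_s: 21.32
eef_pos: [0.5203, -0.2078, 0.135]
ee_rot: [[0.0, 0.701, -0.713], [-0.0, -0.713, -0.701], [-1.0, 0.0, -0.0]]
contact_force: [0.8, -0.1, -1.1]
opening: 0.0253
```

```bash
python3 - <<'E'
from h import *
o=bot.get_obs(); print(o["time_s"],o["eef_pos"],o["contact_force"],o["moment"])
E
```

```text
21.325 [ 0.52030053 -0.20784783  0.13504317] [ 0.8003149  -0.08407409 -1.14613601] [0.01027765 0.0364681  0.0061538 ]
```

Request:
servo_tool:
  rows: "0 0 0 0 0 0;0 0 0 0 0 0;0 0 0 0 0 0;0 0 0 0 0 0;0 0 0 0 0 0;0 0 0 0 0 0"
  grip: 0.6

```text
time_s: 22.08
eef_pos: [0.5202, -0.2077, 0.1352]
ee_rot: [[0.0, 0.701, -0.713], [-0.0, -0.713, -0.701], [-1.0, 0.0, -0.0]]
contact_force: [0.1, -0.1, -1.6]
opening: 0.0513
```

Request:
servo_tool:
  rows: "-0.1 0 0 0 0 0;-0.3 0 0 0 0 0;-0.5 0 0 0 0 0;-0.5 0 0 0 0 0;-0.5 0 0 0 0 0;0 0 0 0 0 0;0 0 0 0 0 0"

```text
time_s: 22.95
eef_pos: [0.52, -0.2076, 0.2494]
ee_rot: [[0.0, 0.701, -0.713], [-0.0, -0.713, -0.701], [-1.0, 0.0, -0.0]]
contact_force: [-0.4, -0.0, 0.4]
opening: 0.0511
```

```bash
python3 - <<'E'
from h import *
o=bot.get_obs(); print(o["time_s"],o["eef_pos"],o["contact_force"],o["opening"]);np.savez("w10.npz",**o)
for n in("scene","side","wrist"):
    im=bot.snapshot(n); cv2.imwrite(f"pics/{n}10.png",im[:,:,::-1])
out=[]
ax=np.array([.5200,-.2084])
for n,x,y in(("side",362,120),("scene",205,225)):
    cal=bot.get_calibration(n);a=cv2.imread(f"pics/{n}10.png"); V=cv2.convertScaleAbs(cv2.resize(a[y:y+60,x:x+50],None,fx=8,fy=8,interpolation=2),alpha=1.3)
    U=V.copy()
    t=np.radians(44.6);e=np.array([np.cos(t),np.sin(t)]);f=np.array([-e[1],e[0]])
    for z,c in((.104,(0,255,0)),(.144,(255,128,0))):
        Q=[((proj(cal,np.r_[ax+e*u+f*v,z])-(x,y)+.5)*8).astype(int) for u,v in[(.021,.013),(.021,.004),(.026,.004),(.026,-.004),(.021,-.004),(.021,-.013),(-.021,-.013),(-.021,.013)]]
        cv2.polylines(U,[np.array(Q)],True,c,1)
    out.append(np.hstack([V,U]))
cv2.imwrite("pics/c16.png",out[0]);cv2.imwrite("pics/c17.png",out[1])
E
```

```text
22.95 [ 0.5200166  -0.20764346  0.24942759] [-0.42269022 -0.03578719  0.37784368] 0.051080594189073444
```

View pics/c16.png

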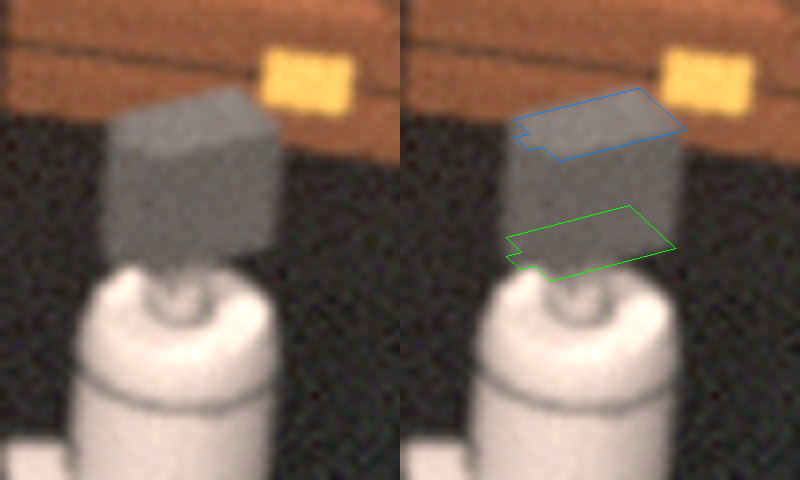

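View pics/c17.png

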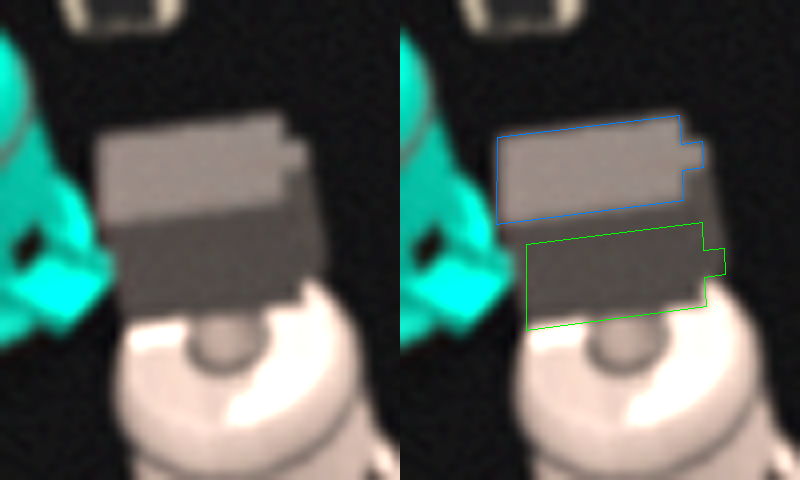

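View pics/wrist10.png

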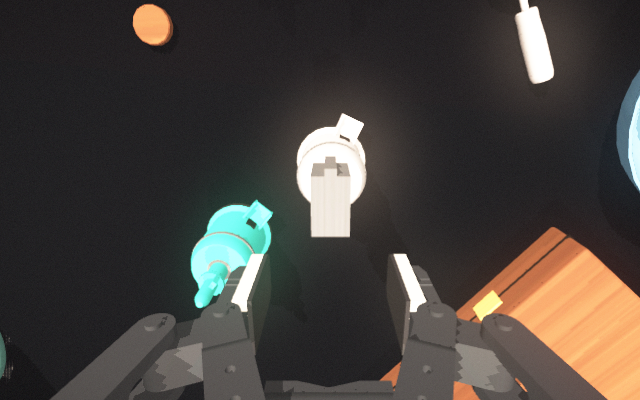

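```bash
python3 - <<'E'
from h import *
a=cv2.imread("pics/side0.png").astype(int);b=cv2.imread("pics/side10.png").astype(int)
d=np.abs(a-b).max(2)
for n,(x0,y0,x1,y1) in dict(mat=(243,255,380,358),glass=(243,160,295,218),ck1=(300,217,322,236),ck2=(360,232,380,250),turq=(412,150,455,210)).items():
    print(n,(d[y0:y1,x0:x1]>45).sum())
bot.close_job()
E
```

```text
mat 726
glass 0
ck1 0
ck2 0
turq 0
the job is handed in; nothing more can be done
```

The knob is back on the keyed shaft and fully seated. I tried the plunger once, let it come all the way up, and handed the job in at about 23 s of the 67 s limit.

- **Fitting:** I set the knob on the shaft at about 42° yaw, and part-way down it met about 4 N of light resistance. I backed off 1.8 mm, turned it slowly by 0.04 rad and centred it sideways. It then dropped home, and I turned it no further.
- **Plunger trial:** The tool went from 0.135 m down to the stop at 0.123 m, a 12 mm stroke. The peak reading was about 13.5 N at the stop, above the 9 N the spring needs. It came back up to 0.135 m with the reading back to its unloaded level before I let go.
- **Final checks:** In the scene camera the knob's outline matches its fitted height to within about 2 mm. The side camera shows a similar 1–2 mm offset, which it had from the start. The gripper was open and about 11 cm clear.
- **Bystanders:** The picture areas around the tea glass and checkers are unchanged. The mat area differs, which I put down to the knob and its shadow being gone. I made no separate before-and-after check of the dice, but nothing touched them that I saw.
- **What disagreed:** My estimates of the key's direction ran from about 45° to 59°. It went in at about 44.6°. During the first resistance I could not tell from the pictures alone whether the knob was riding on the key or binding. The tool height and the later free drop point to binding. I estimate the plunger moved down at most about 4 mm then, well short of its stop.

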